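# Clip the trim cap onto the bookcase plinth and tug-test it

### The job

Take the wooden trim cap from its rest stand and press it fully home on the bookcase plinth, so its brass stud snaps into the catch and the cap sits flush and square along the plinth. Then, without letting go, prove that it holds: pull straight up with slowly rising force to about 13 newtons, hold that for a second, and ease off, never reaching 20 newtons, which would strain the catch. Let go, leaving the cap fully home and the desk things alone.

Things in the scene. Friction and masses are not known exactly. Their poses are not given: they have to be found in the camera images.
- cap: Loose wooden trim cap, 0.1 to 0.2 kg. Origin at the centre of its flat underside, x along its length, z up. Flange 72 x 40 mm, 8 mm thick, at the bottom; on it a grip block 60 mm (x) by 28 mm (y) that rises to 37 mm above the underside: grip that across y. It starts lying on the stand, its stud in the stand's hole; lift it straight up 35 mm or more to clear.
- stud_tip (a point): Lower tip of the brass stud that hangs 31 mm down from the centre of the cap's underside: a neck 5 mm in diameter for 14 mm, then a head 16 mm in diameter (14 to 17 mm below the underside) with a flat upper shoulder, tapering in a cone to this 3 mm tip.
- stand: Fixed light wooden rest block 110 (x) x 80 (y) x 45 mm high with a 25 mm hole through its middle, which holds the cap at the start. Origin at the centre of its underside.
- plinth: Fixed section of bookcase plinth, wood, 160 (x, its length) x 70 (y) x 55 mm high, with a brass face plate on its top and the spring catch in the middle. Origin at the centre of its underside.
- catch (a point): Mouth of the catch: centre of the opening (28 mm along the plinth's x, 20 mm along y) in the plinth's flat top, 55 mm above the desk; z up. Fully home, the cap's underside lies on the top with its origin here and its x along the plinth's x, either way round. Pressed further it is a hard stop.
- jaws (a point): Between the catch's two sprung steel jaws (one on either x side), near their lower edges, 8.5 to 12.5 mm below the plinth's top; 6.4 mm apart, 6 mm high. The stud pushed straight down spreads them (push peaks at 6 to 12 N some 18 to 10 mm before home, then a light rub); 1.5 to 5.5 mm before home they snap shut over its head.
- head (a point): Flat shoulder of the stud's head, 14 mm below the cap's underside. Once caught, the cap lifts freely for 1.5 to 5.5 mm (it differs each time and cannot be seen); then the shoulder bears on the jaws. They sit on a stiff spring: the pull rises about 8 N per mm of further lift after the first 2 N. They never open under a pull. Eased off, the cap sinks home again.
- books: Bystander: three books in a loose pile, 110 x 160 x 48 mm. Origin under its centre.
- cup: Bystander: loose white mug, 72 mm across and 85 mm high. Origin under its centre.
- weight: Bystander: loose brass paperweight, 60 mm across and 50 mm high. Origin under its centre.
There are look-alikes about, which are no part of the job. What is shaped like the cap but black, blue or purple is not meant.

How it is judged:
By the outcome, as a careful person would: the job done as asked, in the order asked, and still so for the second after the job is handed in, with the robot touching nothing.
It also fails if it takes over 70 s, if anything falls off the work surface, if the arm or the gripper's body presses on something with over 40 N, if the wrist force passes 120 N, or if a joint passes its speed limit or range.

### The arm

A 6-joint arm with a two-finger parallel gripper is mounted at the origin on the work surface. World frame = base frame: x ahead of the robot, y to its left, z up, the work surface at z = 0. Lengths are in mm, angles in degrees, forces in N, time in s.
With the tool pointing down it reaches from about 275 to 775 mm from the base axis. Payload 14.6 kg.
Tool frame: the origin (TCP) lies on the front face of the gripper's body, between the roots of the fingers; the fingertips stand 73 mm ahead of it and the grasp point (between the pads) lies 54 mm ahead of it; z points along the fingers, y is the line along which they close (so a half turn about z gives the same grasp; the last joint's range is limited). The gripper opens to 85 mm and grips with 20 to 120 N. Pads are 22 mm wide; open, the fingers measure 114 mm over their backs; the gripper's body (76 mm by 85 mm) begins 54 mm behind the grasp point. The pads swing forward as they close: fully open they stand 13 mm farther back than shut.
Start: joints at [59.971, 15.075, -2.767, 72.158, 0, 81.102], TCP at [189.265, 489.701, 303.878] pointing down, gripper open.
Joint ranges: [-151.79, 151.79], [-50.71, 97.33], [-67.44, 78.34], [-121.81, 120.89], [-77.56, 73.72], [-180, 180]. Speed limits (degrees/s): [108.29, 108.29, 147.25, 159.86, 180, 180].

### API

Orientations are given as a 3x3 rotation matrix whose columns are the frame's x, y, z axes.
In Python, from station import readout, get_image, camera_params, order gives the robot as it stands. The module is installed in compiled form; this text tells all that it offers.
- The arm moves only by the tool send_rows, never from a script. Its argument "motion" is a list of rows, each a list of 7 numbers: the closure, from -1 (fully open) to 1 (shut), then the shift along the tool's x, y, z in shares of 100 cm (1.0 is 100 cm), then the turn, a rotation vector about the tool's x, y, z in a scale on which 1.0 is 90 degrees. In form: [[grip, dx, dy, dz, wx, wy, wz], ...]. A call has 1 to 5 rows; each row is the pose to reach, as a shift and turn from the pose commanded when the call began, along the tool's axes at that moment; what a row does not reach only later rows make up. A row lasts 1/12 s, in which the tool goes at most 41.7 mm and 7.16 degrees, less where a joint would pass 70% of its speed; a pose out of reach is approached as far as the arm can. No shift or turn number may pass 1 either way. A call with a gripper value outside its range is refused whole. The fingers move at their own pace and stop on an object; "squeeze" is the grip in N (left out, the last holds). Time passes only in rows, so rows that repeat a pose let the fingers close. It gives the time, the measured TCP pose, the force, the opening and the grip force at its end, in the units of the state.
- readout.get_obs(): the state, without advancing time (a new reading comes with each control period).
- get_image(name): name is "scene" or "top"; returns the picture (384x512x3 uint8, red, green, blue); there is no depth.
- camera_params(name): a dict with "camera_matrix" (3x3 intrinsics, pixels), "dist" ([k1, k2, p1, p2, k3] as OpenCV has them; the pictures are not rectified), "rvec" (rotation vector, rad) and "tvec" (3), from world to camera coordinates, as OpenCV has them. Camera axes: x right, y down, z forward; pixel columns grow to the right and rows downward; lengths in mm; the calibration is good to about 2 mm. A picture is of the moment at which its call begins. camera_params takes no time and is no camera call.
- order.sign_off(): hands the job in; it is judged then, once.
The state is a dict: "time_s": time; "joint_positions": joint angles; "joint_velocities": joint speeds; "effort": joint torques, N m; "eef_pos": TCP position; "orientation": TCP orientation; "wrist_force": force on the tool from outside, world axes, zero at the start; "moment": the same for the moment, N m; "finger_gap": finger opening in mm; "gripper_force": force on a finger pad.
Only numpy, scipy, OpenCV 4.12 (cv2) and the standard library are available. Lean on these libraries where they do the work, as an engineer would, in place of code of your own. Each camera call takes 0.05 s, during which the arm holds its last target. There are 200 camera calls.

## Working session

There is one attempt and no reset: what is moved stays moved. The work goes in short steps, Python scripts to look and compute and a tool call to move; the robot and the scene stay as the last step left them, time stands still between calls to the robot, and variables do not carry over. Pictures are saved under pics/ and viewed, at most 10 in all, crops included, and the job is handed in when it is done.

Besides the shell and the picture viewer there is one more tool, called after ">>>" by a JSON object that holds its "name" and its "arguments". send_rows: Moves the arm, as the interface text tells. Its arguments: {"type":"object","properties":{"motion":{"type":"array"},"squeeze":{"type":"number"}},"required":["motion"]}

```bash
mkdir -p pics
cat > h.py <<'E'
import numpy as np, cv2
from station import readout, get_image, camera_params, order
def snap(n,f):
    im=get_image(n); cv2.imwrite(f'pics/{f}.png',cv2.cvtColor(im,cv2.COLOR_RGB2BGR)); return im
def ray(n,px):
    c=camera_params(n); K=np.array(c['camera_matrix'],float)
    R=cv2.Rodrigues(np.array(c['rvec'],float))[0]; t=np.array(c['tvec'],float).ravel()
    u=cv2.undistortPoints(np.array(px,float).reshape(-1,1,2),K,np.array(c['dist'],float)).reshape(-1,2)
    d=np.c_[u,np.ones(len(u))]@R
    return -R.T@t, d/np.linalg.norm(d,axis=1)[:,None]
def plane(n,px,z):
    o,d=ray(n,px); return o+d*((z-o[2])/d[:,2])[:,None]
def tri(a,b):
    o1,d1=ray('scene',a); o2,d2=ray('top',b); out=[]
    for x,y in zip(d1,d2):
        s=np.linalg.lstsq(np.c_[x,-y],o2-o1,rcond=None)[0]
        p,q=o1+s[0]*x,o2+s[1]*y; out.append([*((p+q)/2),np.linalg.norm(p-q)])
    return np.array(out)
E
python3 - <<'E'
from h import *
np.set_printoptions(precision=2,suppress=True)
a=snap('scene','s0');b=snap('top','t0')
for n in('scene','top'): print(n,ray(n,[[256,192]]))
print(readout.get_obs())
E
```

```text
scene (array([1096.85,  737.99,  665.89]), array([[-0.53, -0.63, -0.57]]))
top (array([ 380.85,   59.47, 1478.15]), array([[ 0.11, -0.03, -0.99]]))
{'time_s': 0.1, 'joint_positions': array([59.97, 15.1 , -2.8 , 72.16,  0.  , 81.1 ]), 'joint_velocities': array([-0.02,  0.02,  0.14, -0.04,  0.03, -0.01]), 'effort': array([  0.01, -63.86,  38.51,   0.01,  -0.  ,   0.  ]), 'eef_pos': array([189.16, 489.55, 303.47]), 'orientation': array([[-0.93,  0.36, -0.  ],
       [ 0.36,  0.93, -0.  ],
       [ 0.  , -0.  , -1.  ]]), 'wrist_force': array([0.27, 0.36, 0.23]), 'moment': array([ 0.02, -0.02, -0.01]), 'gripper_force': 0.0, 'finger_gap': 85.5177331254989}
```

View pics/s0.png

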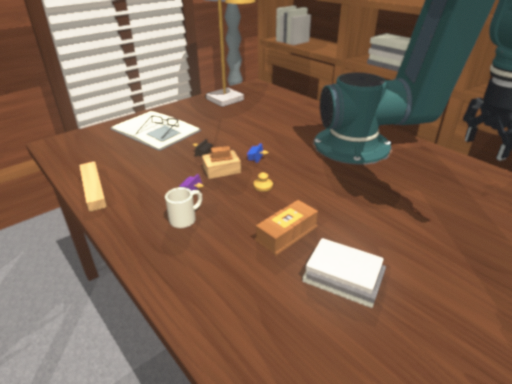

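View pics/t0.png

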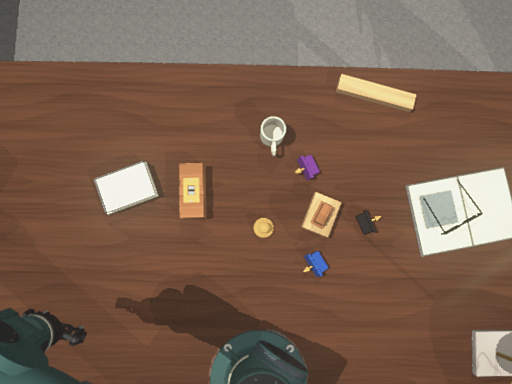

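Candidates: wooden cap on the stand at top (322,214) / scene (221,157); look-alikes are black (367,222)/(204,147), blue (317,263)/(257,152) and purple (309,166)/(190,184). By the description I choose the wooden one on the light block. The plinth is at top (192,190) / scene (287,226). I'll check both in one close crop.

Run:
```python
import cv2,numpy as np
s=cv2.imread('pics/s0.png');t=cv2.imread('pics/t0.png')
def c(i,x,y,w,h): return cv2.resize(i[y:y+h,x:x+w],(400,300),interpolation=cv2.INTER_CUBIC)
m=np.vstack([np.hstack([c(t,290,184,72,54),c(t,156,163,72,54)]),np.hstack([c(s,192,136,64,48),c(s,244,190,88,66)])])
cv2.imwrite('pics/crop0.png',m)
for n,i,p in(('t',t,[(322,214),(331,200),(312,228),(191,175),(185,190),(191,184),(191,190)]),('s',s,[(221,152),(230,170),(210,165),(287,217),(275,225),(285,240)])):
    for q in p: print(n,q,cv2.cvtColor(i[q[1]:q[1]+1,q[0]:q[0]+1],cv2.COLOR_BGR2HSV)[0,0])
```

```text
t (322, 214) [ 13 137 211]
t (331, 200) [ 22  94 243]
t (312, 228) [ 19 105 229]
t (191, 175) [ 13 136 217]
t (185, 190) [ 24 118 244]
t (191, 184) [ 23 128 245]
t (191, 190) [18 33 78]
s (221, 152) [ 13 148 169]
s (230, 170) [ 17 121 220]
s (210, 165) [ 23  98 252]
s (287, 217) [ 17  26 198]
s (275, 225) [ 14 152 228]
s (285, 240) [ 13 149 157]
```

View pics/crop0.png

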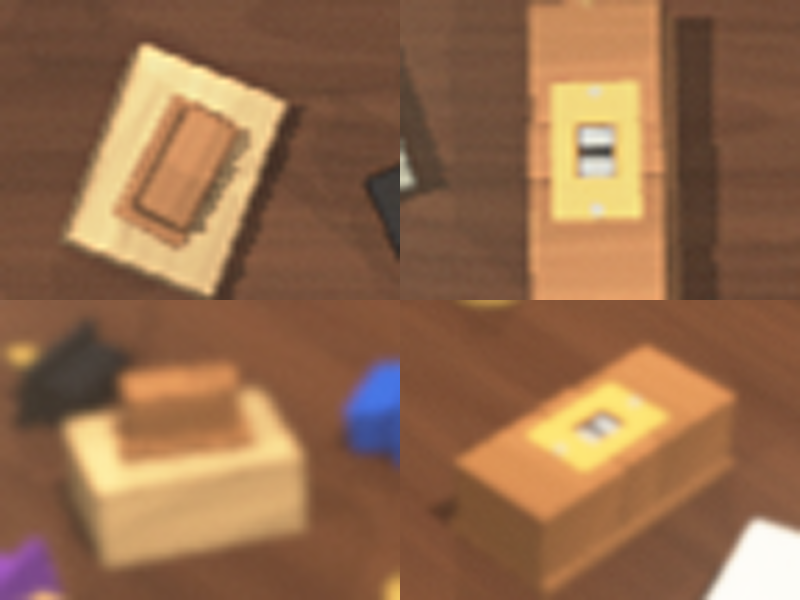

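The crop confirms the wooden cap with its grip block on the pale stand, and the plinth with the plate and the two steel jaws in its opening. Next I'll triangulate corners.

Run:
```python
from h import *
np.set_printoptions(precision=1,suppress=True)
s=cv2.imread('pics/s0.png');t=cv2.imread('pics/t0.png')
def T(p,o,k): return np.array(p,float)/k+o-.5+.0
k1=400/72;k2=400/64;k3=400/88
# stand top corners (same order): back.. matched below via ray plane
st=plane('top',T([(143,43),(288,103),(213,297),(65,238)],(290,184),k1),45)
ss=plane('scene',T([(62,425-300),(255,388-300),(303,452-300),(103,487-300)],(192,136),k2),45)
print('stand top',st,'\nstand scene',ss)
bt=T([(185,103),(243,127),(190,232),(138,203)],(290,184),k1)
print('block',plane('top',bt,82)); 
print('blockscene',plane('scene',T([(118,372-300),(236,362-300),(240,388-300),(122,402-300)],(192,136),k2),82))
def mask(i,roi):
    x,y,w,h=roi; hs=cv2.cvtColor(i[y:y+h,x:x+w],cv2.COLOR_BGR2HSV)
    m=cv2.inRange(hs,(19,90,200),(30,255,255)); c=max(cv2.findContours(m,0,2)[0],key=cv2.contourArea)
    r=cv2.minAreaRect(c); h_=cv2.convexHull(c); 
    return np.array(r[0])+(x,y),cv2.boxPoints(r)+(x,y),cv2.approxPolyDP(h_,3,True)[:,0]+(x,y)
ct,bx,_=mask(t,(160,160,60,60)); _,_,q=mask(s,(244,190,88,66))
print(ct,q); print('plate top',plane('top',[ct],55),plane('top',bx,55)); print('plate scene',plane('scene',q,55))
cs=T([(599,427)],(0,0),1); cs=np.array([[244+(598-400)/k3-.5,190+(428-300)/k3-.5]])
ctj=np.array([[156+(596-400)/k1-.5,163+150/k1-.5]])
print('catch tri',tri(cs,ctj),plane('top',ctj,55),plane('scene',cs,55))
pt=plane('top',T([(528-400,0),(663-400,0),(528-400,300),(663-400,300)],(156,163),k1),55);print('plinth edges',pt)
ps=plane('scene',T([(458-400,463-300),(546-400,522-300),(735-400,400-300),(645-400,345-300)],(244,190),k3),55);print('plinth scene corners',ps)
b=cv2.cvtColor(t,cv2.COLOR_BGR2HSV)[150:230,160:220]
c=max(cv2.findContours(cv2.inRange(b,(8,100,180),(30,255,255)),0,2)[0],key=cv2.contourArea);r=cv2.minAreaRect(c)
print('plinth',r,plane('top',cv2.boxPoints(r)+(160,150),55))
# stand/tri heights
print('stand tri',tri(T([(62,125),(255,88),(303,152),(103,187)],(192,136),k2)[[0,1,2,3]],T([(288,103),(213,297),(65,238),(143,43)],(290,184),k1)))
print('block tri',tri(T([(118,72),(236,62),(240,88),(122,102)],(192,136),k2),bt[[1,2,3,0]]))
```

```text
stand top [[ 545.  -157.7   45. ]
 [ 514.5 -234.7   45. ]
 [ 411.7 -194.7   45. ]
 [ 441.4 -116.8   45. ]] 
stand scene [[ 519.6 -232.1   45. ]
 [ 415.1 -196.4   45. ]
 [ 439.3 -122.8   45. ]
 [ 540.1 -162.7   45. ]]
block [[ 510.1 -173.8   82. ]
 [ 498.2 -203.8   82. ]
 [ 443.9 -176.3   82. ]
 [ 458.3 -149.6   82. ]]
blockscene [[ 499.6 -202.9   82. ]
 [ 445.6 -170.6   82. ]
 [ 461.6 -145.9   82. ]
 [ 516.9 -174.2   82. ]]
[191. 190.] [[302 215]
 [285 227]
 [272 220]
 [289 208]]
plate top [[541.1 205.7  55. ]] [[575.8 230.1  55. ]
 [576.7 183.5  55. ]
 [506.5 181.5  55. ]
 [505.6 227.9  55. ]]
plate scene [[507.2 224.3  55. ]
 [574.5 230.2  55. ]
 [580.4 188.4  55. ]
 [511.6 180.6  55. ]]
catch tri [[543.  206.1  53.8   1. ]] [[542.5 206.4  55. ]] [[544.4 206.8  55. ]]
plinth edges [[621.4 244.6  55. ]
 [622.6 173.5  55. ]
 [463.4 239.5  55. ]
 [464.6 169.3  55. ]]
plinth scene corners [[624.9 178.3  55. ]
 [621.1 245.9  55. ]
 [466.1 240.2  55. ]
 [466.5 167.8  55. ]]
plinth ((31.0, 40.0), (54.0, 24.0), 90.0) [[619.9 243.2  55. ]
 [621.2 173.   55. ]
 [463.2 168.8  55. ]
 [462.  238.1  55. ]]
stand tri [[ 515.8 -236.2   41.7    2.5]
 [ 413.1 -196.    44.2    3.6]
 [ 442.1 -117.1   48.4    2.4]
 [ 544.2 -156.8   49.3    0.8]]
block tri [[ 498.5 -204.1   81.1    0.5]
 [ 443.1 -176.    79.1    2.4]
 [ 458.5 -150.1   79.2    0.1]
 [ 512.5 -176.    79.3    5.5]]
```

Measured: cap centre ≈ (478,-176), yaw ≈ -26°, block top ≈ 80–82. Catch ≈ (542.2,206.4,54–55), plinth yaw ≈ 1.8°. These sizes agree with the text.

```bash
cat > g.py <<'E'
import sys; from h import *
from scipy.spatial.transform import Rotation as Ro
# args: x y z yaw_of_tool_y(deg)
x,y,z,a=map(float,sys.argv[1:5]); o=readout.get_obs(); R=o['orientation']; ya=np.array([np.cos(np.radians(a)),np.sin(np.radians(a)),0]); za=np.array([0,0,-1.])
G=np.c_[np.cross(ya,za),ya,za]
print('t',o['time_s'],'cm',np.round(R.T@(np.array([x,y,z])-o['eef_pos'])/10,3),'rot',np.round(Ro.from_matrix(R.T@G).as_rotvec(degrees=True),2),'F',np.round(o['wrist_force'],2),'pos',np.round(o['eef_pos'],2),'gap',round(o['finger_gap'],1))
E
python3 g.py 478 -176 220 64
```

```text
t 0.1 cm [-50.936 -51.66    8.387] rot [-0.05 -0.01  4.87] F [0.27 0.36 0.23] pos [189.16 489.55 303.47] gap 85.5
```

The rows are not in the units I measure in: shifts go in shares of 100 cm and turns go in shares of 90 degrees. I convert before sending: -51.66 cm is -0.5166, -50.94 cm is -0.5094, 4.87 degrees is 0.0541.

>>> {"name": "send_rows", "arguments": {"motion": [[-1, -0.5094, -0.5166, 0.084, 0, 0, 0.0541], [-1, -0.5094, -0.5166, 0.084, 0, 0, 0.0541], [-1, -0.5094, -0.5166, 0.084, 0, 0, 0.0541], [-1, -0.5094, -0.5166, 0.084, 0, 0, 0.0541], [-1, -0.5094, -0.5166, 0.084, 0, 0, 0.0541]], "squeeze": 70}}

```text
time_s: 0.52
eef_pos: [271.6, 298.1, 279.5]
orientation: [[-0.899, 0.438, -0.0], [0.438, 0.899, -0.0], [0.0, -0.0, -1.0]]
wrist_force: [1.7, 1.0, -0.3]
finger_gap: 85.6
gripper_force: 0.0
```

```bash
python3 g.py 478 -176 220 64
```

```text
t 0.5167 cm [-39.306 -33.595   5.956] rot [-0.01 -0.    0.05] F [ 1.74  1.03 -0.27] pos [271.62 298.1  279.5 ] gap 85.6
```

To row units: -39.3 cm is -0.393, -33.6 cm is -0.336.

>>> {"name": "send_rows", "arguments": {"motion": [[-1, -0.393, -0.336, 0.06, 0, 0, 0], [-1, -0.393, -0.336, 0.06, 0, 0, 0], [-1, -0.393, -0.336, 0.06, 0, 0, 0], [-1, -0.393, -0.336, 0.06, 0, 0, 0], [-1, -0.393, -0.336, 0.06, 0, 0, 0]]}}

```text
time_s: 0.93
eef_pos: [353.3, 110.3, 256.0]
orientation: [[-0.899, 0.438, 0.0], [0.438, 0.899, 0.0], [-0.0, 0.0, -1.0]]
wrist_force: [0.9, 1.3, 0.0]
finger_gap: 85.4
gripper_force: 0.0
```

```bash
python3 g.py 478 -176 220 64
```

```text
t 0.9333 cm [-23.752 -20.275   3.604] rot [0.01 0.01 0.01] F [0.89 1.31 0.04] pos [353.33 110.32 256.02] gap 85.4
```

>>> {"name": "send_rows", "arguments": {"motion": [[-1, -0.2375, -0.2028, 0.036, 0, 0, 0], [-1, -0.2375, -0.2028, 0.036, 0, 0, 0], [-1, -0.2375, -0.2028, 0.036, 0, 0, 0], [-1, -0.2375, -0.2028, 0.036, 0, 0, 0], [-1, -0.2375, -0.2028, 0.036, 0, 0, 0]]}}

```text
time_s: 1.35
eef_pos: [436.0, -79.8, 232.0]
orientation: [[-0.899, 0.439, -0.0], [0.439, 0.899, 0.0], [0.0, 0.0, -1.0]]
wrist_force: [1.2, 1.3, -0.0]
finger_gap: 85.2
gripper_force: 0.0
```

To row units: -7 cm is -0.07, -5.97 cm is -0.0597.

>>> {"name": "send_rows", "arguments": {"motion": [[-1, -0.07, -0.0597, 0.0106, 0, 0, 0], [-1, -0.07, -0.0597, 0.0106, 0, 0, 0], [-1, -0.07, -0.0597, 0.0106, 0, 0, 0], [-1, -0.07, -0.0597, 0.0106, 0, 0, 0]]}}

```text
time_s: 1.68
eef_pos: [473.2, -164.4, 220.7]
orientation: [[-0.897, 0.441, -0.001], [0.441, 0.897, 0.0], [0.001, -0.0, -1.0]]
wrist_force: [-0.4, 0.2, -0.1]
finger_gap: 85.3
gripper_force: 0.0
```

```bash
python3 g.py 478 -176 129 64
```

```text
t 1.6833 cm [-0.956 -0.831  9.17 ] rot [-0.01 -0.06 -0.17] F [-0.37  0.19 -0.07] pos [ 473.18 -164.35  220.71] gap 85.3
```

To row units: 5 cm is 0.05, 3 cm is 0.03.

>>> {"name": "send_rows", "arguments": {"motion": [[-1, -0.0095, -0.0083, 0.03, 0, 0, 0], [-1, -0.0095, -0.0083, 0.05, 0, 0, 0], [-1, -0.0095, -0.0083, 0.05, 0, 0, 0], [-1, -0.0095, -0.0083, 0.05, 0, 0, 0]]}}

```text
time_s: 2.02
eef_pos: [476.7, -172.3, 171.7]
orientation: [[-0.899, 0.438, -0.002], [0.438, 0.899, 0.001], [0.002, 0.0, -1.0]]
wrist_force: [0.2, 0.2, 0.6]
finger_gap: 85.2
gripper_force: 0.0
```

```bash
python3 g.py 478 -176 129 64
```

```text
t 2.0167 cm [-0.288 -0.272  4.266] rot [ 0.02 -0.13  0.04] F [0.16 0.17 0.62] pos [ 476.69 -172.35  171.67] gap 85.2
```

>>> {"name": "send_rows", "arguments": {"motion": [[-1, -0.0029, -0.0027, 0.02, 0, 0, 0], [-1, -0.0029, -0.0027, 0.04, 0, 0, 0], [-1, -0.0029, -0.0027, 0.0427, 0, 0, 0], [-1, -0.0029, -0.0027, 0.0427, 0, 0, 0], [-1, -0.0029, -0.0027, 0.0427, 0, 0, 0]]}}

```text
time_s: 2.43
eef_pos: [479.3, -177.0, 130.5]
orientation: [[-0.899, 0.438, 0.001], [0.438, 0.899, -0.001], [-0.001, -0.0, -1.0]]
wrist_force: [-0.4, -0.4, -0.3]
finger_gap: 85.4
gripper_force: 0.0
```

```bash
python3 g.py 478 -176 129 64
```

```text
t 2.4333 cm [0.158 0.038 0.153] rot [-0.    0.07  0.03] F [-0.35 -0.42 -0.33] pos [ 479.26 -177.03  130.53] gap 85.4
```

To row units: 0.14 cm is 0.0014, 0.1 cm is 0.001.

>>> {"name": "send_rows", "arguments": {"motion": [[-1, 0.0014, 0.0004, 0.001, 0, 0, 0], [0, 0.0014, 0.0004, 0.001, 0, 0, 0], [1, 0.0014, 0.0004, 0.001, 0, 0, 0], [1, 0.0014, 0.0004, 0.001, 0, 0, 0], [1, 0.0014, 0.0004, 0.001, 0, 0, 0]]}}

```text
time_s: 2.85
eef_pos: [477.9, -176.3, 128.3]
orientation: [[-0.899, 0.438, 0.0], [0.438, 0.899, -0.0], [-0.0, -0.0, -1.0]]
wrist_force: [0.1, -0.3, 0.8]
finger_gap: 39.0
gripper_force: 0.0
```

>>> {"name": "send_rows", "arguments": {"motion": [[1, 0, 0, 0, 0, 0, 0], [1, 0, 0, 0, 0, 0, 0], [1, 0, 0, 0, 0, 0, 0], [1, 0, 0, 0, 0, 0, 0], [1, 0, 0, 0, 0, 0, 0]]}}

```text
time_s: 3.27
eef_pos: [477.9, -176.4, 128.4]
orientation: [[-0.899, 0.438, 0.0], [0.438, 0.899, -0.0], [-0.001, -0.0, -1.0]]
wrist_force: [-1.0, 0.4, 7.9]
finger_gap: 27.1
gripper_force: 69.4
```

```bash
python3 g.py 478 -176 129 64
```

```text
t 3.2667 cm [ 0.01   0.036 -0.057] rot [-0.    0.03 -0.01] F [-0.98  0.4   7.86] pos [ 477.94 -176.37  128.43] gap 27.1
```

To row units: -11 cm is -0.11, -9 cm is -0.09.

>>> {"name": "send_rows", "arguments": {"motion": [[1, 0, 0, -0.01, 0, 0, 0], [1, 0, 0, -0.03, 0, 0, 0], [1, 0, 0, -0.06, 0, 0, 0], [1, 0, 0, -0.09, 0, 0, 0], [1, 0, 0, -0.11, 0, 0, 0]]}}

```text
time_s: 3.68
eef_pos: [478.0, -176.4, 240.5]
orientation: [[-0.899, 0.438, 0.001], [0.438, 0.899, -0.001], [-0.002, -0.0, -1.0]]
wrist_force: [0.8, -0.1, -1.1]
finger_gap: 27.0
gripper_force: 68.6
```

```bash
python3 g.py 542 206.4 238 91.8
```

```text
t 3.6833 cm [11.027 37.21   0.225] rot [ -0.03   0.09 -27.8 ] F [ 0.82 -0.14 -1.07] pos [ 477.96 -176.38  240.46] gap 27.0
```

To row units: 37.21 cm is 0.3721, 11.03 cm is 0.1103, -27.8 degrees is -0.3089.

>>> {"name": "send_rows", "arguments": {"motion": [[1, 0.1103, 0.3721, 0, 0, 0, -0.3089], [1, 0.1103, 0.3721, 0, 0, 0, -0.3089], [1, 0.1103, 0.3721, 0, 0, 0, -0.3089], [1, 0.1103, 0.3721, 0, 0, 0, -0.3089], [1, 0.1103, 0.3721, 0, 0, 0, -0.3089]]}}

```text
time_s: 4.1
eef_pos: [512.0, 31.1, 238.1]
orientation: [[-0.999, -0.038, 0.0], [-0.038, 0.999, -0.0], [-0.0, -0.0, -1.0]]
wrist_force: [1.6, -0.5, -1.2]
finger_gap: 27.0
gripper_force: 68.8
```

```bash
python3 g.py 542 206.4 238 91.8
```

```text
t 4.1 cm [-3.6720e+00  1.7403e+01  1.0000e-02] rot [-0.   0.   0.4] F [ 1.57 -0.52 -1.15] pos [511.97  31.09 238.1 ] gap 27.0
```

To row units: 17.4 cm is 0.174, -3.67 cm is -0.0367, 0.4 degrees is 0.0044.

>>> {"name": "send_rows", "arguments": {"motion": [[1, -0.0367, 0.174, 0, 0, 0, 0.0044], [1, -0.0367, 0.174, 0, 0, 0, 0.0044], [1, -0.0367, 0.174, 0, 0, 0, 0.0044], [1, -0.0367, 0.174, 0, 0, 0, 0.0044], [1, -0.0367, 0.174, 0, 0, 0, 0.0044]]}}

```text
time_s: 4.52
eef_pos: [543.5, 209.1, 237.6]
orientation: [[-1.0, -0.028, -0.0], [-0.028, 1.0, 0.001], [0.0, 0.001, -1.0]]
wrist_force: [-0.5, -0.7, -2.4]
finger_gap: 27.2
gripper_force: 69.0
```

```bash
python3 g.py 542 206.4 165 91.8
```

```text
t 4.5167 cm [ 0.158 -0.271  7.261] rot [ 0.07 -0.   -0.21] F [-0.49 -0.69 -2.36] pos [543.51 209.07 237.61] gap 27.2
```

To row units: 6 cm is 0.06, 4 cm is 0.04, -0.2 degrees is -0.0022.

>>> {"name": "send_rows", "arguments": {"motion": [[1, 0.0016, -0.0027, 0.02, 0, 0, -0.0022], [1, 0.0016, -0.0027, 0.04, 0, 0, -0.0022], [1, 0.0016, -0.0027, 0.06, 0, 0, -0.0022], [1, 0.0016, -0.0027, 0.06, 0, 0, -0.0022], [1, 0.0016, -0.0027, 0.06, 0, 0, -0.0022]]}}

```text
time_s: 4.93
eef_pos: [541.4, 201.3, 177.7]
orientation: [[-1.0, -0.028, -0.002], [-0.028, 1.0, -0.0], [0.002, -0.0, -1.0]]
wrist_force: [0.0, -0.5, -0.7]
finger_gap: 26.9
gripper_force: 68.9
```

```bash
python3 g.py 542 206.4 165 91.8
python3 - <<'E'
from h import *
a=snap('scene','s1');b=snap('top','t1')
c=lambda i,x,y,w,h: cv2.resize(i[y:y+h,x:x+w],(600,300) if 0 else (400,300),interpolation=cv2.INTER_CUBIC)
cv2.imwrite('pics/crop1.png',cv2.cvtColor(np.hstack([c(a,244,170,96,72),c(b,150,150,80,60)]),cv2.COLOR_RGB2BGR))
def pj(n,p):
    q=camera_params(n);return cv2.projectPoints(np.array(p,float),np.array(q['rvec'],float),np.array(q['tvec'],float),np.array(q['camera_matrix'],float),np.array(q['dist'],float))[0][:,0]
e=readout.get_obs()['eef_pos']; u=e-[0,0,83.4]
print('scene crop px: tip, head, catch',(pj('scene',[u-[0,0,31],u-[0,0,14],[542.2,206.4,55]])-[244,170]+.5)*400/96)
E
```

```text
t 4.9333 cm [-0.078  0.51   1.268] rot [-0.02 -0.11 -0.21] F [ 0.04 -0.53 -0.66] pos [541.39 201.28 177.68] gap 26.9
scene crop px: tip, head, catch [[178.56229124 182.85577397]
 [179.62837801 161.0240693 ]
 [183.62050392 198.86982558]]
```

View pics/crop1.png

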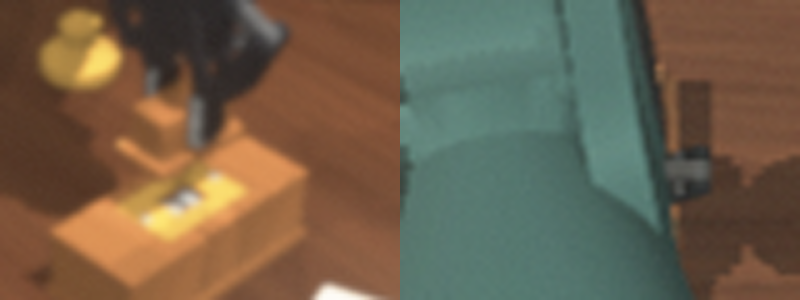

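The scene crop shows the cap held level just above the plinth, with the mouth at about (183,200), matching the projected catch. I'll correct the y offset, then check the cap's place in hand with a bigger crop.

To row units: 0.5 cm is 0.005, -0.08 cm is -0.0008, -0.2 degrees is -0.0022.

>>> {"name": "send_rows", "arguments": {"motion": [[1, -0.0008, 0.005, 0, 0, 0, -0.0022], [1, -0.0008, 0.005, 0, 0, 0, -0.0022], [1, -0.0008, 0.005, 0, 0, 0, -0.0022], [1, -0.0008, 0.005, 0, 0, 0, -0.0022]]}}

```text
time_s: 5.37
eef_pos: [542.6, 206.7, 178.4]
orientation: [[-0.999, -0.032, 0.001], [-0.032, 1.0, 0.0], [-0.001, 0.0, -1.0]]
wrist_force: [0.3, 0.2, -1.0]
finger_gap: 26.8
gripper_force: 68.9
```

```bash
python3 g.py 542 206.4 165 91.8
python3 - <<'E'
from h import *
a=np.mean([get_image('scene').astype(float) for _ in range(4)],0).astype(np.uint8)
o=readout.get_obs(); e=o['eef_pos']
cr=cv2.resize(a[182:227,262:322],(800,600),interpolation=cv2.INTER_CUBIC)
cv2.imwrite('pics/crop2.png',cv2.cvtColor(cr,cv2.COLOR_RGB2BGR))
q=camera_params('scene')
X=-o['orientation'][:,0];Y=o['orientation'][:,1]; u=e-[0,0,83.4]
P=[u+sx*36*X+sy*20*Y+[0,0,z] for z in(0,8) for sx,sy in((-1,1),(1,1),(1,-1),(-1,-1))]+[u-[0,0,31],np.array([542.2,206.4,55])]
p=cv2.projectPoints(np.array(P),np.array(q['rvec'],float),np.array(q['tvec'],float),np.array(q['camera_matrix'],float),np.array(q['dist'],float))[0][:,0]
print(np.round((p-[262,182]+.5)*800/60))
E
```

```text
t 5.3667 cm [ 0.066 -0.026  1.345] rot [0.01 0.04 0.01] F [ 0.26  0.17 -1.03] pos [542.64 206.68 178.45] gap 26.8
[[561. 283.]
 [298. 441.]
 [146. 344.]
 [409. 194.]
 [564. 249.]
 [300. 407.]
 [147. 310.]
 [411. 161.]
 [349. 442.]
 [348. 476.]]
```

View pics/crop2.png

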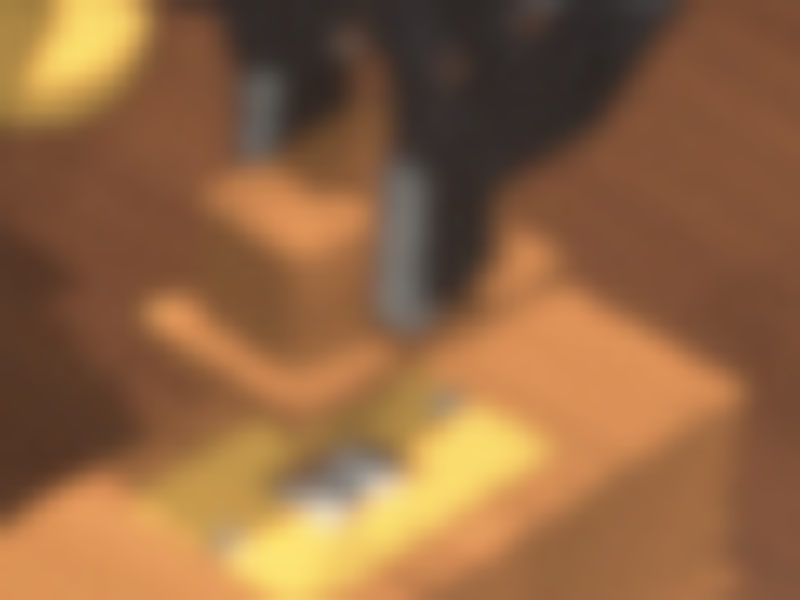

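Crop check: the flange's upper corners are at (147,312), (297,403) and (562,250), against predictions of (147,310), (300,407) and (564,249). The jaws are centred at about (345,478), predicted (348,476). The cap is well aligned, so I'll descend.

To row units: 1.8 cm is 0.018, 1.5 cm is 0.015.

>>> {"name": "send_rows", "arguments": {"motion": [[1, 0.0005, -0.0003, 0.006, 0, 0, 0], [1, 0.0005, -0.0003, 0.012, 0, 0, 0], [1, 0.0005, -0.0003, 0.015, 0, 0, 0], [1, 0.0005, -0.0003, 0.018, 0, 0, 0], [1, 0.0005, -0.0003, 0.018, 0, 0, 0]]}}

```text
time_s: 5.98
eef_pos: [541.8, 206.2, 159.3]
orientation: [[-1.0, -0.031, -0.001], [-0.031, 1.0, -0.0], [0.001, -0.0, -1.0]]
wrist_force: [-0.2, -0.5, -1.3]
finger_gap: 26.8
gripper_force: 69.1
```

```bash
python3 g.py 542 206.4 138.4 91.8
```

```text
t 5.9833 cm [-0.018  0.021  2.092] rot [-0.01 -0.04 -0.  ] F [-0.19 -0.51 -1.32] pos [541.84 206.19 159.32] gap 26.8
```

>>> {"name": "send_rows", "arguments": {"motion": [[1, 0, 0, 0.002, 0, 0, 0], [1, 0, 0, 0.004, 0, 0, 0], [1, 0, 0, 0.006, 0, 0, 0], [1, 0, 0, 0.008, 0, 0, 0], [1, 0, 0, 0.01, 0, 0, 0]]}}

```text
time_s: 6.4
eef_pos: [542.5, 206.4, 150.7]
orientation: [[-1.0, -0.031, 0.002], [-0.031, 1.0, 0.0], [-0.002, 0.0, -1.0]]
wrist_force: [-0.1, 0.4, -3.4]
finger_gap: 26.8
gripper_force: 68.8
```

>>> {"name": "send_rows", "arguments": {"motion": [[1, 0, 0, 0.002, 0, 0, 0], [1, 0, 0, 0.004, 0, 0, 0], [1, 0, 0, 0.006, 0, 0, 0], [1, 0, 0, 0.007, 0, 0, 0], [1, 0, 0, 0.007, 0, 0, 0]]}}

```text
time_s: 6.82
eef_pos: [541.7, 206.1, 142.4]
orientation: [[-1.0, -0.031, -0.001], [-0.031, 1.0, -0.0], [0.001, -0.0, -1.0]]
wrist_force: [-0.1, 0.7, -1.3]
finger_gap: 27.0
gripper_force: 68.9
```

```bash
python3 g.py 542 206.4 138.4 91.8
```

```text
t 6.8167 cm [-0.033  0.026  0.404] rot [-0.02 -0.06 -0.  ] F [-0.13  0.72 -1.27] pos [541.68 206.13 142.44] gap 27.0
```

>>> {"name": "send_rows", "arguments": {"motion": [[1, 0, 0, 0.001, 0, 0, 0], [1, 0, 0, 0.002, 0, 0, 0], [1, 0, 0, 0.003, 0, 0, 0], [1, 0, 0, 0.003, 0, 0, 0], [1, 0, 0, 0.003, 0, 0, 0]]}}

```text
time_s: 7.23
eef_pos: [541.9, 206.2, 139.9]
orientation: [[-1.0, -0.031, -0.0], [-0.031, 1.0, -0.0], [0.0, -0.0, -1.0]]
wrist_force: [-0.5, 0.2, -2.0]
finger_gap: 27.1
gripper_force: 68.9
```

To row units: 0.06 cm is 0.0006, 0.03 cm is 0.0003.

>>> {"name": "send_rows", "arguments": {"motion": [[1, 0, 0, 0.0003, 0, 0, 0], [1, 0, 0, 0.0006, 0, 0, 0], [1, 0, 0, 0.0006, 0, 0, 0]]}}

```text
time_s: 7.48
eef_pos: [542.0, 206.2, 139.4]
orientation: [[-1.0, -0.031, 0.0], [-0.031, 1.0, -0.0], [-0.0, -0.0, -1.0]]
wrist_force: [-0.0, -0.4, -0.6]
finger_gap: 26.4
gripper_force: 68.9
```

```bash
python3 g.py 542 206.4 138.4 91.8
```

```text
t 7.4833 cm [-0.     0.015  0.099] rot [-0.  0.  0.] F [-0.04 -0.37 -0.61] pos [542.   206.25 139.39] gap 26.4
```

To row units: 0.08 cm is 0.0008, 0.04 cm is 0.0004.

>>> {"name": "send_rows", "arguments": {"motion": [[1, 0, 0, 0.0004, 0, 0, 0], [1, 0, 0, 0.0008, 0, 0, 0], [1, 0, 0, 0.0008, 0, 0, 0]]}}

```text
time_s: 7.73
eef_pos: [542.0, 206.2, 138.5]
orientation: [[-1.0, -0.031, -0.0], [-0.031, 1.0, -0.0], [0.0, -0.0, -1.0]]
wrist_force: [0.9, 0.0, -0.9]
finger_gap: 26.9
gripper_force: 68.9
```

To row units: 0.05 cm is 0.0005, 0.03 cm is 0.0003.

>>> {"name": "send_rows", "arguments": {"motion": [[1, 0, 0, 0.0003, 0, 0, 0], [1, 0, 0, 0.0005, 0, 0, 0], [1, 0, 0, 0.0005, 0, 0, 0]]}}

```text
time_s: 7.98
eef_pos: [542.0, 206.2, 138.4]
orientation: [[-1.0, -0.031, 0.0], [-0.031, 1.0, 0.0], [-0.0, 0.0, -1.0]]
wrist_force: [-2.0, -0.6, 5.0]
finger_gap: 26.8
gripper_force: 69.9
```

To row units: 0.05 cm is 0.0005, 0.03 cm is 0.0003.

>>> {"name": "send_rows", "arguments": {"motion": [[1, 0, 0, 0.0003, 0, 0, 0], [1, 0, 0, 0.0005, 0, 0, 0], [1, 0, 0, 0.0005, 0, 0, 0]]}}

```text
time_s: 8.23
eef_pos: [542.0, 206.2, 138.4]
orientation: [[-1.0, -0.031, 0.001], [-0.031, 1.0, 0.0], [-0.001, 0.0, -1.0]]
wrist_force: [-4.4, -1.7, 11.9]
finger_gap: 26.9
gripper_force: 70.9
```

To row units: 0.05 cm is 0.0005, 0.03 cm is 0.0003.

>>> {"name": "send_rows", "arguments": {"motion": [[1, 0, 0, 0.0003, 0, 0, 0], [1, 0, 0, 0.0005, 0, 0, 0], [1, 0, 0, 0.0005, 0, 0, 0]]}}

```text
time_s: 8.48
eef_pos: [542.0, 206.2, 138.4]
orientation: [[-1.0, -0.031, 0.001], [-0.031, 1.0, 0.0], [-0.001, 0.0, -1.0]]
wrist_force: [-7.7, -2.1, 20.0]
finger_gap: 26.9
gripper_force: 71.9
```

To row units: -0.2 cm is -0.002, -0.15 cm is -0.0015.

>>> {"name": "send_rows", "arguments": {"motion": [[1, 0, 0, -0.0005, 0, 0, 0], [1, 0, 0, -0.001, 0, 0, 0], [1, 0, 0, -0.0015, 0, 0, 0], [1, 0, 0, -0.002, 0, 0, 0], [1, 0, 0, -0.002, 0, 0, 0]]}}

```text
time_s: 8.9
eef_pos: [542.0, 206.3, 139.1]
orientation: [[-1.0, -0.031, -0.0], [-0.031, 1.0, 0.0], [0.0, 0.0, -1.0]]
wrist_force: [-0.3, -0.1, -1.2]
finger_gap: 27.0
gripper_force: 69.1
```

To row units: -0.1 cm is -0.001, -0.08 cm is -0.0008.

>>> {"name": "send_rows", "arguments": {"motion": [[1, 0, 0, -0.0004, 0, 0, 0], [1, 0, 0, -0.0008, 0, 0, 0], [1, 0, 0, -0.001, 0, 0, 0], [1, 0, 0, -0.001, 0, 0, 0]]}}

```text
time_s: 9.23
eef_pos: [542.0, 206.3, 140.1]
orientation: [[-1.0, -0.031, 0.0], [-0.031, 1.0, 0.0], [-0.0, 0.0, -1.0]]
wrist_force: [0.3, 0.3, -1.9]
finger_gap: 27.1
gripper_force: 69.1
```

To row units: -0.08 cm is -0.0008, -0.06 cm is -0.0006.

>>> {"name": "send_rows", "arguments": {"motion": [[1, 0, 0, -0.0002, 0, 0, 0], [1, 0, 0, -0.0004, 0, 0, 0], [1, 0, 0, -0.0006, 0, 0, 0], [1, 0, 0, -0.0008, 0, 0, 0], [1, 0, 0, -0.0008, 0, 0, 0]]}}

```text
time_s: 9.65
eef_pos: [542.0, 206.2, 141.0]
orientation: [[-1.0, -0.031, 0.0], [-0.031, 1.0, 0.0], [-0.0, 0.0, -1.0]]
wrist_force: [-0.1, -0.0, -0.7]
finger_gap: 26.8
gripper_force: 69.1
```

To row units: -0.08 cm is -0.0008, -0.06 cm is -0.0006.

>>> {"name": "send_rows", "arguments": {"motion": [[1, 0, 0, -0.0002, 0, 0, 0], [1, 0, 0, -0.0004, 0, 0, 0], [1, 0, 0, -0.0006, 0, 0, 0], [1, 0, 0, -0.0008, 0, 0, 0], [1, 0, 0, -0.0008, 0, 0, 0]]}}

```text
time_s: 10.07
eef_pos: [542.0, 206.3, 141.8]
orientation: [[-1.0, -0.031, 0.0], [-0.031, 1.0, 0.0], [-0.0, 0.0, -1.0]]
wrist_force: [-0.6, 0.1, -1.6]
finger_gap: 26.9
gripper_force: 69.1
```

To row units: -0.08 cm is -0.0008, -0.06 cm is -0.0006.

>>> {"name": "send_rows", "arguments": {"motion": [[1, 0, 0, -0.0002, 0, 0, 0], [1, 0, 0, -0.0004, 0, 0, 0], [1, 0, 0, -0.0006, 0, 0, 0], [1, 0, 0, -0.0008, 0, 0, 0], [1, 0, 0, -0.0008, 0, 0, 0]]}}

```text
time_s: 10.48
eef_pos: [542.0, 206.3, 142.6]
orientation: [[-1.0, -0.031, 0.0], [-0.031, 1.0, 0.0], [-0.0, 0.0, -1.0]]
wrist_force: [0.4, 0.0, -1.3]
finger_gap: 26.6
gripper_force: 69.0
```

>>> {"name": "send_rows", "arguments": {"motion": [[1, 0, 0, -0.0002, 0, 0, 0], [1, 0, 0, -0.0004, 0, 0, 0], [1, 0, 0, -0.0006, 0, 0, 0], [1, 0, 0, -0.0008, 0, 0, 0], [1, 0, 0, -0.0008, 0, 0, 0]]}}

```text
time_s: 10.9
eef_pos: [542.0, 206.2, 143.1]
orientation: [[-1.0, -0.031, -0.0], [-0.031, 1.0, -0.0], [0.0, -0.0, -1.0]]
wrist_force: [1.5, 0.4, -7.6]
finger_gap: 27.0
gripper_force: 68.9
```

To row units: -0.06 cm is -0.0006, -0.045 cm is -0.0005.

>>> {"name": "send_rows", "arguments": {"motion": [[1, 0, 0, -0.0002, 0, 0, 0], [1, 0, 0, -0.0003, 0, 0, 0], [1, 0, 0, -0.0005, 0, 0, 0], [1, 0, 0, -0.0006, 0, 0, 0], [1, 0, 0, -0.0006, 0, 0, 0]]}}

```text
time_s: 11.32
eef_pos: [541.9, 206.2, 143.7]
orientation: [[-1.0, -0.031, -0.0], [-0.031, 1.0, -0.0], [0.0, -0.0, -1.0]]
wrist_force: [2.5, 1.2, -12.2]
finger_gap: 26.8
gripper_force: 69.1
```

To row units: -0.02 cm is -0.0002, -0.01 cm is -0.0001.

>>> {"name": "send_rows", "arguments": {"motion": [[1, 0, 0, -0.0001, 0, 0, 0], [1, 0, 0, -0.0002, 0, 0, 0], [1, 0, 0, -0.0002, 0, 0, 0], [1, 0, 0, -0.0002, 0, 0, 0]]}}

```text
time_s: 11.65
eef_pos: [541.9, 206.2, 144.0]
orientation: [[-1.0, -0.031, -0.0], [-0.031, 1.0, -0.0], [0.0, -0.0, -1.0]]
wrist_force: [1.6, 0.8, -13.6]
finger_gap: 27.1
gripper_force: 69.2
```

>>> {"name": "send_rows", "arguments": {"motion": [[1, 0, 0, 0, 0, 0, 0]]}}

```text
time_s: 11.73
eef_pos: [541.9, 206.2, 144.0]
orientation: [[-1.0, -0.031, -0.0], [-0.031, 1.0, -0.0], [0.0, -0.0, -1.0]]
wrist_force: [2.2, 0.9, -13.4]
finger_gap: 26.7
gripper_force: 69.3
```

>>> {"name": "send_rows", "arguments": {"motion": [[1, 0, 0, 0, 0, 0, 0]]}}

```text
time_s: 11.82
eef_pos: [541.9, 206.2, 144.0]
orientation: [[-1.0, -0.031, -0.0], [-0.031, 1.0, -0.0], [0.0, -0.0, -1.0]]
wrist_force: [2.3, 1.0, -14.5]
finger_gap: 26.9
gripper_force: 69.3
```

To row units: -0.01 cm is -0.0001.

>>> {"name": "send_rows", "arguments": {"motion": [[1, 0, 0, -0.0001, 0, 0, 0], [1, 0, 0, -0.0001, 0, 0, 0], [1, 0, 0, -0.0001, 0, 0, 0], [1, 0, 0, -0.0001, 0, 0, 0], [1, 0, 0, -0.0001, 0, 0, 0]]}}

```text
time_s: 12.23
eef_pos: [541.9, 206.2, 144.2]
orientation: [[-1.0, -0.031, -0.0], [-0.031, 1.0, -0.0], [0.0, -0.0, -1.0]]
wrist_force: [1.9, 0.2, -15.2]
finger_gap: 26.8
gripper_force: 69.3
```

>>> {"name": "send_rows", "arguments": {"motion": [[1, 0, 0, 0, 0, 0, 0], [1, 0, 0, 0, 0, 0, 0], [1, 0, 0, 0, 0, 0, 0], [1, 0, 0, 0, 0, 0, 0], [1, 0, 0, 0, 0, 0, 0]]}}

```text
time_s: 12.65
eef_pos: [541.9, 206.3, 144.2]
orientation: [[-1.0, -0.031, -0.0], [-0.031, 1.0, -0.0], [0.0, -0.0, -1.0]]
wrist_force: [0.7, 0.5, -15.7]
finger_gap: 26.5
gripper_force: 69.3
```

>>> {"name": "send_rows", "arguments": {"motion": [[1, 0, 0, 0, 0, 0, 0], [1, 0, 0, 0, 0, 0, 0], [1, 0, 0, 0, 0, 0, 0], [1, 0, 0, 0, 0, 0, 0], [1, 0, 0, 0, 0, 0, 0]]}}

```text
time_s: 13.07
eef_pos: [541.9, 206.2, 144.2]
orientation: [[-1.0, -0.031, -0.0], [-0.031, 1.0, -0.0], [0.0, -0.0, -1.0]]
wrist_force: [1.3, 0.5, -15.0]
finger_gap: 26.7
gripper_force: 69.3
```

To row units: 0.1 cm is 0.001, 0.08 cm is 0.0008.

>>> {"name": "send_rows", "arguments": {"motion": [[1, 0, 0, 0.0002, 0, 0, 0], [1, 0, 0, 0.0004, 0, 0, 0], [1, 0, 0, 0.0006, 0, 0, 0], [1, 0, 0, 0.0008, 0, 0, 0], [1, 0, 0, 0.001, 0, 0, 0]]}}

```text
time_s: 13.48
eef_pos: [542.0, 206.2, 143.4]
orientation: [[-1.0, -0.031, 0.0], [-0.031, 1.0, -0.0], [-0.0, -0.0, -1.0]]
wrist_force: [-0.3, -0.3, -8.6]
finger_gap: 27.1
gripper_force: 69.8
```

To row units: 0.2 cm is 0.002, 0.15 cm is 0.0015.

>>> {"name": "send_rows", "arguments": {"motion": [[1, 0, 0, 0.0003, 0, 0, 0], [1, 0, 0, 0.0006, 0, 0, 0], [1, 0, 0, 0.001, 0, 0, 0], [1, 0, 0, 0.0015, 0, 0, 0], [1, 0, 0, 0.002, 0, 0, 0]]}}

```text
time_s: 13.9
eef_pos: [542.6, 206.3, 141.8]
orientation: [[-1.0, -0.031, 0.002], [-0.031, 1.0, 0.0], [-0.002, 0.0, -1.0]]
wrist_force: [-0.2, 0.3, -1.6]
finger_gap: 26.9
gripper_force: 70.7
```

To row units: 0.24 cm is 0.0024, 0.18 cm is 0.0018.

>>> {"name": "send_rows", "arguments": {"motion": [[1, 0, 0, 0.0006, 0, 0, 0], [1, 0, 0, 0.0012, 0, 0, 0], [1, 0, 0, 0.0018, 0, 0, 0], [1, 0, 0, 0.0024, 0, 0, 0], [1, 0, 0, 0.0024, 0, 0, 0]]}}

```text
time_s: 14.32
eef_pos: [542.0, 206.2, 138.7]
orientation: [[-1.0, -0.031, -0.0], [-0.031, 1.0, -0.0], [0.0, -0.0, -1.0]]
wrist_force: [-0.7, -0.3, -2.5]
finger_gap: 26.8
gripper_force: 70.7
```

To row units: 0.08 cm is 0.0008, 0.04 cm is 0.0004.

>>> {"name": "send_rows", "arguments": {"motion": [[1, 0, 0, 0.0004, 0, 0, 0], [1, 0, 0, 0.0008, 0, 0, 0], [1, 0, 0, 0.0008, 0, 0, 0]]}}

```text
time_s: 14.57
eef_pos: [542.0, 206.2, 138.5]
orientation: [[-1.0, -0.031, 0.0], [-0.031, 1.0, 0.0], [-0.0, 0.0, -1.0]]
wrist_force: [-2.2, -1.3, 5.5]
finger_gap: 27.0
gripper_force: 72.0
```

```bash
python3 g.py 542 206.4 138.4 91.8
```

```text
t 14.5667 cm [0.002 0.018 0.007] rot [ 0.    0.02 -0.  ] F [-2.16 -1.34  5.46] pos [542.03 206.23 138.47] gap 27.0
```

To row units: 0.03 cm is 0.0003.

>>> {"name": "send_rows", "arguments": {"motion": [[1, 0, 0, 0.0003, 0, 0, 0], [0.2, 0, 0, 0.0003, 0, 0, 0], [0, 0, 0, 0, 0, 0, 0], [-0.5, 0, 0, 0, 0, 0, 0], [-1, 0, 0, 0, 0, 0, 0]]}}

```text
time_s: 14.98
eef_pos: [542.0, 206.3, 138.0]
orientation: [[-1.0, -0.031, -0.0], [-0.031, 1.0, 0.0], [0.0, 0.0, -1.0]]
wrist_force: [0.4, -0.6, -1.0]
finger_gap: 65.8
gripper_force: 0.0
```

>>> {"name": "send_rows", "arguments": {"motion": [[-1, 0, 0, 0, 0, 0, 0], [-1, 0, 0, 0, 0, 0, 0], [-1, 0, 0, 0, 0, 0, 0], [-1, 0, 0, 0, 0, 0, 0]]}}

```text
time_s: 15.32
eef_pos: [542.0, 206.2, 138.0]
orientation: [[-1.0, -0.031, -0.0], [-0.031, 1.0, -0.0], [0.0, -0.0, -1.0]]
wrist_force: [-0.7, -0.4, 0.6]
finger_gap: 85.5
gripper_force: 0.0
```

To row units: -15 cm is -0.15, -13 cm is -0.13.

>>> {"name": "send_rows", "arguments": {"motion": [[-1, 0, 0, -0.02, 0, 0, 0], [-1, 0, 0, -0.05, 0, 0, 0], [-1, 0, 0, -0.09, 0, 0, 0], [-1, 0, 0, -0.13, 0, 0, 0], [-1, 0, 0, -0.15, 0, 0, 0]]}}

```text
time_s: 15.73
eef_pos: [542.5, 206.4, 292.6]
orientation: [[-0.999, -0.031, 0.004], [-0.031, 1.0, 0.001], [-0.004, 0.001, -1.0]]
wrist_force: [0.3, 0.4, 1.2]
finger_gap: 85.6
gripper_force: 0.0
```

To row units: -18 cm is -0.18, -16 cm is -0.16.

>>> {"name": "send_rows", "arguments": {"motion": [[-1, 0, -0.04, 0, 0, 0, 0], [-1, 0, -0.08, 0, 0, 0, 0], [-1, 0, -0.12, 0, 0, 0, 0], [-1, 0, -0.16, 0, 0, 0, 0], [-1, 0, -0.18, 0, 0, 0, 0]]}}

```text
time_s: 16.15
eef_pos: [547.5, 22.9, 288.1]
orientation: [[-1.0, -0.03, 0.0], [-0.03, 1.0, -0.001], [-0.0, -0.001, -1.0]]
wrist_force: [-0.5, 0.1, 0.3]
finger_gap: 85.5
gripper_force: 0.0
```

Run:
```python
from h import *
a=snap('scene','s2');b=snap('top','t2')
c=lambda i,x,y,w,h: cv2.resize(i[y:y+h,x:x+w],(400,300),interpolation=cv2.INTER_CUBIC)
cv2.imwrite('pics/crop3.png',cv2.cvtColor(np.vstack([np.hstack([c(a,244,180,96,72),c(b,150,155,80,60)]),np.hstack([c(a,0,0,512,384),c(b,0,0,512,384)])]),cv2.COLOR_RGB2BGR))
print(readout.get_obs()['wrist_force'])
```

```text
[1.08728293 1.81878773 0.09181291]
```

View pics/crop3.png

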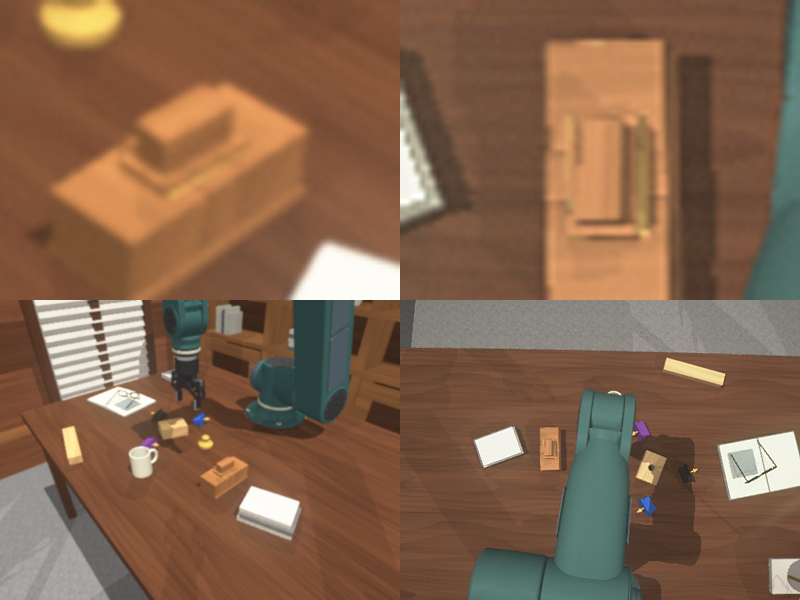

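The cap sits flush and square on the plinth: crop (185,140) in the scene view, (604,170) in the top view. The stand is empty and the books, mug and look-alikes haven't moved. Handing in.

```bash
python3 -c "
from station import order; print(order.sign_off())"
```

```text
the job is handed in; nothing more can be done
None
```

The cap is pressed home on the plinth and caught. It held a pull of about 13–14 N for over a second, with the highest wrist reading at 15.7 N including the cap's weight. I then eased it back down to home, let go, and handed the job in at about 16 s.

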